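Close the decorator's four tool canisters, each with the lid that fits it

ROBOT

A 6-joint arm with a two-finger parallel gripper is mounted at the origin on the work surface. World frame = base frame: x ahead of the robot, y to its left, z up, the work surface at z = 0. Lengths are in m, angles in rad, forces in N, time in s.
With the tool pointing down it reaches from about 0.25 to 0.725 m from the base axis. Payload 9.7 kg.
Tool frame: the origin (TCP) lies midway between the tips of the shut fingers; the grasp point (between the pads) lies 19 mm behind it; x points along the fingers, y is the direction in which the jaws open and shut, and the axes are right-handed (so a half turn about x gives the same grasp; the last joint's range is limited). The gripper opens to 85 mm and grips with 20 to 120 N. Pads are 22 mm wide; open, the fingers measure 114 mm over their backs; the gripper's body (76 mm by 85 mm) begins 54 mm behind the grasp point. The pads swing forward as they close: fully open they stand 13 mm farther back than shut.
Start: joints at [-1.234, 0.087, 0.176, 1.66, 0, 1.571], TCP at [0.182, -0.519, 0.231] pointing down, gripper open.
Joint ranges: [-3.13, 3.13], [-0.85, 1.81], [-1.15, 1.24], [-2.2, 2.28], [-1.44, 1.52], [-3.14, 3.14]. Speed limits (rad/s): [2.22, 2.22, 2.57, 3.14, 3.14, 3.14].

INTERFACE

Orientations are given as a rotation vector (axis times angle).
In Python, from rig import get_obs, get_image, camera_model, finish_job gives the robot as it stands.
- The arm moves only by the shell command python3 -m handwheel 'ROWS' [OPENING]. ROWS is JSON, a list of rows, each an object of numbers: "dx", "dy", "dz": the shift along the tool's x, y, z as a fraction of full scale; "wx", "wy", "wz": the turn, a rotation vector about the tool's x, y, z as a fraction of full scale. A call has 1 to 20 rows; each row is the pose to reach, as a shift and turn from the pose commanded when the call began, along the tool's axes at that moment, turning the shorter way round; what a row does not reach only later rows make up. Full scale, the value 1, is 1 m for a shift and pi rad for a turn. A row lasts 1/12 s, in which the tool goes at most 41.7 mm and 7.16 degrees, less where a joint would pass 70% of its speed; a pose out of reach is approached as far as the arm can. A call with a number of a shift or a turn outside -1 to 1 is refused whole. A call with a gripper value outside its range is refused whole. OPENING is the closure, from 0 (fully open) to 1 (shut), set as the call begins (- or left out, the last holds). The fingers move at their own pace and stop on an object; the grip force is fixed at half the most. Time passes only in rows, so rows that repeat a pose let the fingers close. It gives the time, the measured TCP pose, the force and the opening at its end, in the units of the state.
- get_obs(): the state, without advancing time (a new reading comes with each control period).
- get_image(name): name is "side" or "top"; returns the picture (384x512x3 uint8, red, green, blue); there is no depth.
- camera_model(name): a dict with "mtx" (3x3 intrinsics, pixels), "k1" (the pictures are not rectified: a ray, as slopes to the right and down, at radius r is drawn at 1 + k1 r^2 times it, then the intrinsics apply), "rvec" (rotation vector, rad) and "tvec" (3), from world to camera coordinates, as OpenCV has them. Camera axes: x right, y down, z forward; pixel columns grow to the right and rows downward; lengths in m; the calibration is good to about 2 mm. A picture is of the moment at which its call begins. camera_model takes no time and is no camera call.
- finish_job(): hands the job in, once; it reports no verdict.
The state is a dict: "time_s": time; "qpos": joint angles; "joint_velocities": joint speeds; "joint_efforts": joint torques, N m; "eef_pos": TCP position; "tool_rot": TCP orientation; "force": force on the tool from outside, world axes, zero at the start; "wrist_torque": the same for the moment, N m; "finger_gap": finger opening in m.
Only numpy, scipy, OpenCV 4.12 (cv2) and the standard library are available. Lean on these libraries where they do the work, as an engineer would, in place of code of your own. Each camera call takes 0.05 s, during which the arm holds its last target.

TASK

The decorating is finished for the day: close the four open ceramic canisters on the bench by putting on each one the wooden lid that fits its mouth, grip upwards and fully down on the rim all round. Leave the canisters standing where they are, and do not knock over or push away the two colour pots that stand among them.

Things in the scene. Friction and masses are not known exactly. Their poses are not given: they have to be found in the camera images.
- lid_round_small_mid (a point): Centre of SMALL ROUND wooden lid, board 78 mm across, 70 g. Board 9 mm thick; under it a tapered grey plug 12 mm deep that guides itself in if up to 6 mm off; on it a 32 mm tall upright grip: round knob 24 mm across. 53 mm tall, this point half-way up: 26.5 mm over its underside, 5.5 mm over the board's top face. z up. Starts grip up on the bench. Fits any way round; once seated this point is 14.5 mm over the rim.
- lid_round_large_mid (a point): Centre of LARGE ROUND wooden lid, board 110 mm across, 130 g. Board 9 mm thick; under it a tapered grey plug 12 mm deep that guides itself in if up to 6 mm off; on it a 32 mm tall upright grip: round knob 24 mm across. 53 mm tall, this point half-way up: 26.5 mm over its underside, 5.5 mm over the board's top face. z up. Starts grip up on the bench. Fits any way round; once seated this point is 14.5 mm over the rim.
- lid_square_mid (a point): Centre of SQUARE wooden lid, board 94x94 mm, 130 g; x, y along its sides. Board 9 mm thick; under it a tapered grey plug 12 mm deep that guides itself in if up to 6 mm off; on it a 32 mm tall upright grip: 24x24 mm knob, sides parallel to the board's. 53 mm tall, this point half-way up: 26.5 mm over its underside, 5.5 mm over the board's top face. z up. Starts grip up on the bench. Fits in any quarter turn; once seated this point is 14.5 mm over the rim.
- lid_oblong_mid (a point): Centre of OBLONG wooden lid, board 122x68 mm, 120 g; x along its length. Board 9 mm thick; under it a tapered grey plug 12 mm deep that guides itself in if up to 6 mm off; on it a 32 mm tall upright grip: bar 60 mm long (along x), 16 mm thick. 53 mm tall, this point half-way up: 26.5 mm over its underside, 5.5 mm over the board's top face. z up. Starts grip up on the bench. Fits either way round; once seated this point is 14.5 mm over the rim.
- canister_round_small: SMALL ROUND open canister, white ceramic: 76 mm across, mouth 66 mm across, 62 mm tall, about 0.55 kg, steel piping nozzles inside. Walls 5 mm. Stands loose on the bench. Origin at the centre of its underside, z up; the rim is its full height above that. The contents are 15 mm or more below the rim.
- canister_round_large: LARGE ROUND open canister, white ceramic: 108 mm across, mouth 98 mm across, 70 mm tall, about 0.85 kg, nested ring cutters inside. Walls 5 mm. Stands loose on the bench. Origin at the centre of its underside, z up; the rim is its full height above that. The contents are 15 mm or more below the rim.
- canister_square: SQUARE open canister, white ceramic: 92x92 mm, mouth 82x82 mm, 70 mm tall, about 0.85 kg, small shape cutters inside; x, y along its sides. Walls 5 mm. Stands loose on the bench. Origin at the centre of its underside, z up; the rim is its full height above that. The contents are 15 mm or more below the rim.
- canister_oblong: OBLONG open canister, white ceramic: 120x66 mm, mouth 110x56 mm, 62 mm tall, about 0.75 kg, dowel rods inside; x along its length. Walls 5 mm. Stands loose on the bench. Origin at the centre of its underside, z up; the rim is its full height above that. The contents are 15 mm or more below the rim.
- colour_pot0: A white plastic colour pot with a black screw cap, 45 mm across, 48 mm tall, standing loose among the lids and canisters. Not part of the job: it is to stay standing where it is. Origin at the centre of its underside.
- colour_pot1: A clear plastic colour pot with a white screw cap, 45 mm across, 48 mm tall, standing loose among the lids and canisters. Not part of the job: it is to stay standing where it is. Origin at the centre of its underside.
Not all that is in view belongs to the job. Leave any red look-alike of the part that bears lid_square_mid alone.

How it is judged:
At the end, for the whole second after the job is handed in: Each of the four lids sits on the canister of its own shape and size, grip up: its board is down on the rim (height within 3 mm), centred within 8 mm and level within 0.08 rad; the canisters stand upright; everything is released and at rest (z of lid_round_small_mid in the frame of canister_round_small between 0.0735 and 0.0795 m and horizontal distance between lid_round_small_mid and canister_round_small below 0.008 m and angle between each of lid_round_small_mid, lid_round_large_mid, lid_square_mid, lid_oblong_mid's own z axis and vertical below 0.08 rad and linear speed of each of lid_round_small, canister_round_small, lid_round_large, canister_round_large, lid_square, canister_square, lid_oblong, canister_oblong below 0.02 m/s and contact force between the fingers and lid_round_small below 0.1 N and angle between each of canister_round_small, canister_round_large, canister_square, canister_oblong's own z axis and vertical below 0.06 rad and z of lid_round_large_mid in the frame of canister_round_large between 0.0815 and 0.0875 m and horizontal distance between lid_round_large_mid and canister_round_large below 0.008 m and contact force between the fingers and lid_round_large below 0.1 N and z of lid_square_mid in the frame of canister_square between 0.0815 and 0.0875 m and horizontal distance between lid_square_mid and canister_square below 0.008 m and contact force between the fingers and lid_square below 0.1 N and z of lid_oblong_mid in the frame of canister_oblong between 0.0735 and 0.0795 m and horizontal distance between lid_oblong_mid and canister_oblong below 0.008 m and contact force between the fingers and lid_oblong below 0.1 N); the robot touches nothing.
It fails at once if the round small canister is shoved more than 50 mm from where it stood or tipped up (distance of canister_round_small from where it was at the start of the episode above 0.05 m or angle between canister_round_small's own z axis and vertical above 0.35 rad).
It fails at once if the round large canister is shoved more than 50 mm from where it stood or tipped up (distance of canister_round_large from where it was at the start of the episode above 0.05 m or angle between canister_round_large's own z axis and vertical above 0.35 rad).
It fails at once if the square canister is shoved more than 50 mm from where it stood or tipped up (distance of canister_square from where it was at the start of the episode above 0.05 m or angle between canister_square's own z axis and vertical above 0.35 rad).
It fails at once if the oblong canister is shoved more than 50 mm from where it stood or tipped up (distance of canister_oblong from where it was at the start of the episode above 0.05 m or angle between canister_oblong's own z axis and vertical above 0.35 rad).
It fails at once if a colour pot is knocked over or pushed more than 40 mm (distance of any of colour_pot0, colour_pot1 from where it was at the start of the episode above 0.04 m or angle between any of colour_pot0, colour_pot1's own z axis and vertical above 0.6 rad).
It also fails if it takes over 128 s, if anything falls off the work surface, if the arm or the gripper's body presses on something with over 40 N, if the wrist force passes 120 N, or if a joint passes its speed limit or range.

## Working session

There is one attempt and no reset: what is moved stays moved. The work goes in short steps, Python scripts to look and compute and a shell command to move; the robot and the scene stay as the last step left them, time stands still between calls to the robot, and variables do not carry over. Pictures are saved under pics/ and viewed, and the job is handed in when it is done.

```bash
ls; mkdir -p pics; python3 - <<'E'
from rig import *
import cv2
for n in("top","side"):
    cv2.imwrite(f"pics/{n}0.png",get_image(n)[:,:,::-1]); m=camera_model(n); print(n,m)
o=get_obs(); print(o)
E
```

```text
pics
top {'mtx': array([[450.44863711,   0.        , 255.78346097],
       [  0.        , 450.44863711, 196.34154882],
       [  0.        ,   0.        ,   1.        ]]), 'k1': -0.1601853468266015, 'rvec': array([ 2.12497733, -2.13952035,  0.20986395]), 'tvec': array([0.00259261, 0.54049291, 1.28467322])}
side {'mtx': array([[384.78039217,   0.        , 257.27428168],
       [  0.        , 384.78039217, 186.53211574],
       [  0.        ,   0.        ,   1.        ]]), 'k1': -0.01947467986132935, 'rvec': array([ 0.10738826, -2.83729304,  1.29642903]), 'tvec': array([0.53294706, 0.05146217, 1.10257568])}
{'time_s': 0.1, 'qpos': array([-1.23399718e+00,  8.74219070e-02,  1.75199522e-01,  1.65981938e+00,
       -2.49989351e-07,  1.57076218e+00]), 'joint_velocities': array([-0.0005735 , -0.00163463,  0.00240278,  0.00053697,  0.00056265,
       -0.00086896]), 'joint_efforts': array([-1.26253650e-03, -5.21562624e+01,  4.65652943e+01,  1.59707159e-02,
       -9.86897476e-05, -6.11833411e-07]), 'eef_pos': array([ 0.18168531, -0.51889419,  0.23063761]), 'tool_rot': array([ 2.03903421,  0.34799798, -2.03946647]), 'force': array([ 0.21474708,  0.17425313, -0.59981095]), 'wrist_torque': array([-0.02432477,  0.03191844, -0.03094348]), 'finger_gap': 0.08564163690016001}
```

View pics/top0.png

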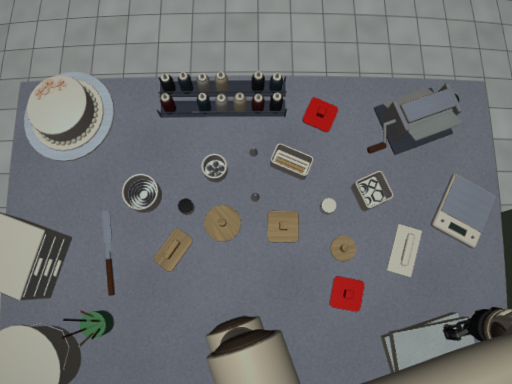

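View pics/side0.png

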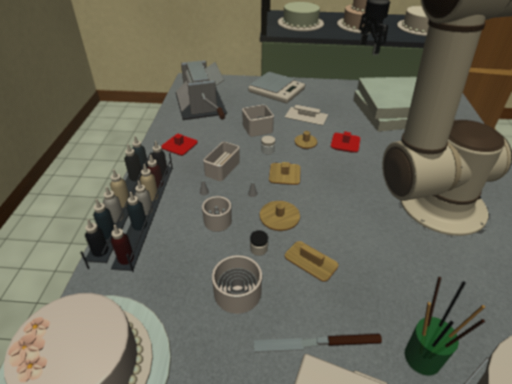

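The top view (columns, rows) shows these items:
- **Canisters:** large round (141,192), small round (215,167), oblong (292,160), square (374,190).
- **Wooden lids:** oblong (173,250), large round (222,223), square (283,226), small round (344,248).
- **Pots:** black cap (186,206), white cap (329,206).

There are three square-lid candidates, at (283,226), (320,115) and (348,294). The last two are red look-alikes. The oblong at (405,250) is white, so it isn't one of the wooden lids. The next step is an enlarged crop to confirm this.

```bash
cat > h.py <<'E'
import numpy as np, cv2
from rig import *
from scipy.spatial.transform import Rotation as R
def ray(n,uv,z):
    m=camera_model(n); uv=np.atleast_2d(uv).astype(float)
    K=m['mtx']; Rm=cv2.Rodrigues(m['rvec'])[0]; t=m['tvec']
    d=np.array([m['k1'],0,0,0,0.])
    p=cv2.undistortPoints(uv[:,None],K,d)[:,0]
    D=np.c_[p,np.ones(len(p))]@Rm; C=-Rm.T@t
    s=(z-C[2])/D[:,2]
    return (C+D*s[:,None])[:,:2]
def proj(n,P):
    m=camera_model(n)
    return cv2.projectPoints(np.atleast_2d(P).astype(float),m['rvec'],m['tvec'],m['mtx'],np.array([m['k1'],0,0,0,0.]))[0][:,0]
E
python3 - <<'E'
import cv2
im=cv2.imread('pics/top0.png')
cv2.imwrite('pics/c1.png',cv2.resize(im[140:280,110:250],(560,560),interpolation=cv2.INTER_CUBIC))
cv2.imwrite('pics/c2.png',cv2.resize(im[140:280,260:400],(560,560),interpolation=cv2.INTER_CUBIC))
E
```

```text
(no output)
```

View pics/c1.png

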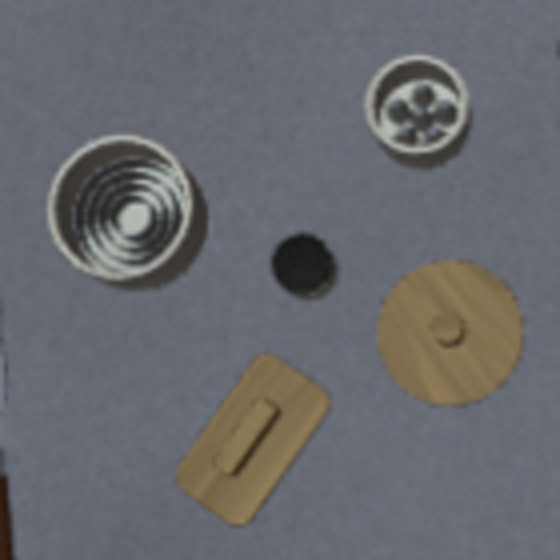

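View pics/c2.png

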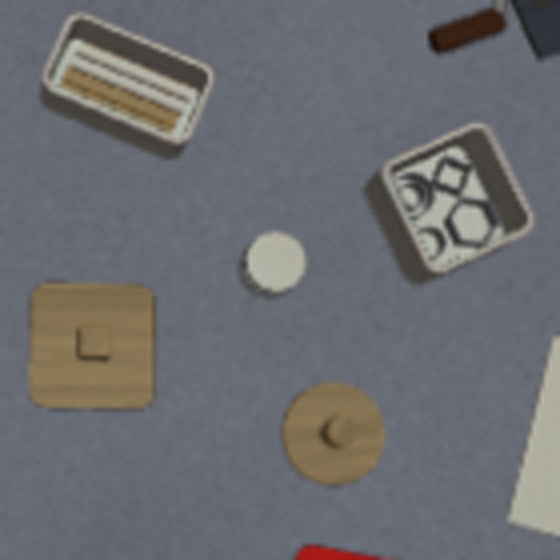

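The crops confirm four wooden lids. The square one has a square knob, with crop centre about (93,345), and is the only wooden square. The canister rims show as bright outlines. Now I'll measure them.

```bash
cat > meas.py <<'E'
from h import *
def run(im,save=None):
    g=cv2.cvtColor(im,cv2.COLOR_BGR2HSV); vis=im.copy()
    S=4
    big=cv2.resize(im,None,fx=S,fy=S,interpolation=cv2.INTER_CUBIC)
    hsv=cv2.cvtColor(big,cv2.COLOR_BGR2HSV)
    wood=((hsv[:,:,0]>10)&(hsv[:,:,0]<30)&(hsv[:,:,1]>70)&(hsv[:,:,2]>60)).astype(np.uint8)
    rim=((hsv[:,:,2]>140)).astype(np.uint8)
    items=dict(L_sr=(344,248,30,wood,.021),L_lr=(222,223,30,wood,.021),L_sq=(283,226,28,wood,.021),L_ob=(173,250,30,wood,.021),
      C_sr=(215,167,22,rim,.062),C_lr=(141,192,26,rim,.07),C_sq=(374,190,26,rim,.07),C_ob=(292,160,27,rim,.062),
      P0=(186,206,12,None,.048),P1=(329,206,13,rim,.048))
    for k,(u,v,r,m,z) in items.items():
        if m is None: m=(hsv[:,:,2]<50).astype(np.uint8)
        sub=np.zeros_like(m); a=slice((v-r)*S,(v+r)*S),slice((u-r)*S,(u+r)*S); sub[a]=m[a]
        cs=cv2.findContours(sub,cv2.RETR_EXTERNAL,cv2.CHAIN_APPROX_NONE)[0]
        c=max(cs,key=lambda c:cv2.contourArea(cv2.convexHull(c)))
        c=cv2.convexHull(c)[:,0].astype(float)
        px=(c+.5)/S-.5
        w=ray('top',px,z)
        # dense hull
        if k[2:] in('sq','ob'):
            (cx,cy),(w1,h1),ang=cv2.minAreaRect((w*1e4).astype(np.float32))
            if w1<h1: w1,h1=h1,w1; ang+=90
            print(k,'ctr %.4f %.4f'%(cx/1e4,cy/1e4),'size %.1f %.1f'%(w1/10,h1/10),'ang %.1f'%((ang+90)%180-90))
        else:
            (cx,cy),rr=cv2.minEnclosingCircle((w*1e4).astype(np.float32))
            e=cv2.fitEllipse((w*1e4).astype(np.float32))
            print(k,'ctr %.4f %.4f'%(cx/1e4,cy/1e4),'dia %.1f'%(rr/5),'ell %.4f %.4f  %.1f %.1f'%(e[0][0]/1e4,e[0][1]/1e4,e[1][0]/10,e[1][1]/10))
        cv2.polylines(big,[np.round(c).astype(int)],True,(0,0,255),1)
    return big
if __name__=='__main__':
    b=run(cv2.imread('pics/top0.png'))
    cv2.imwrite('pics/m1.png',cv2.resize(b[500:1160,440:1640],(800,440)))
E
python3 meas.py
```

```text
L_sr ctr 0.3869 -0.2610 dia 76.1 ell 0.3870 -0.2611  75.0 75.7
L_lr ctr 0.4661 0.0998 dia 108.1 ell 0.4662 0.0998  106.9 107.6
L_sq ctr 0.4554 -0.0814 size 92.8 92.6 ang 88.7
L_ob ctr 0.3863 0.2474 size 120.4 67.0 ang -34.4
C_sr ctr 0.6335 0.1239 dia 77.3 ell 0.6328 0.1237  74.8 76.1
C_lr ctr 0.5547 0.3423 dia 108.1 ell 0.5548 0.3422  107.0 107.3
C_sq ctr 0.5581 -0.3529 size 91.8 90.8 ang 23.6
C_ob ctr 0.6518 -0.1091 size 119.8 65.5 ang 66.2
P0 ctr 0.5132 0.2075 dia 45.8 ell 0.5140 0.2075  42.3 45.1
P1 ctr 0.5140 -0.2174 dia 44.4 ell 0.5139 -0.2176  43.5 43.9
```

```bash
python3 - <<'E'
from h import *
o=get_obs()
print(R.from_rotvec(o['tool_rot']).as_matrix().round(3))
E
```

```text
[[-0.     0.33  -0.944]
 [ 0.001 -0.944 -0.33 ]
 [-1.    -0.001  0.   ]]
```

View pics/m1.png

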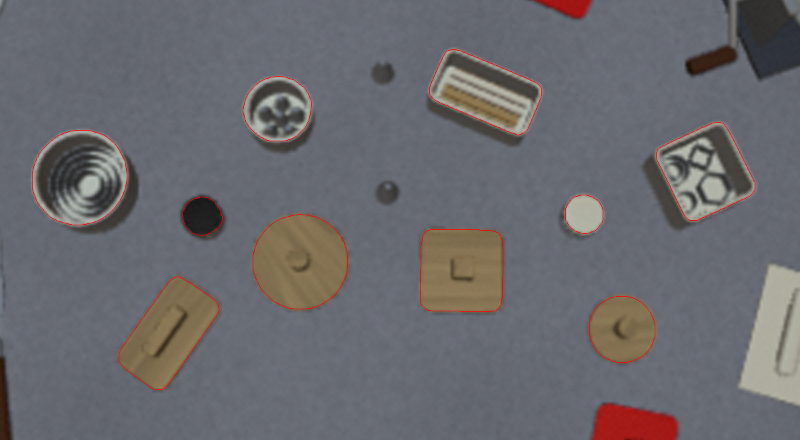

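All sizes match the description, and all targets are within reach. Next is a helper that turns world targets into row units, starting with the small round lid.

```bash
cat > go.py <<'E'
import sys
from h import *
o=get_obs(); M=R.from_rotvec(o['tool_rot']).as_matrix(); p=o['eef_pos']
yaw=np.degrees(np.arctan2(M[1,1],M[0,1]))
print('t %.1f'%o['time_s'],'p',p.round(4),'yaw %.2f'%yaw,'gap %.4f'%o['finger_gap'],'F',o['force'].round(1),'q6 %.2f'%o['qpos'][5],'tilt %.4f'%np.arccos(min(1,-M[2,0])))
a=list(map(float,sys.argv[1:]))
for i in range(0,len(a),4):
    d=M.T@(np.array(a[i:i+3])-p); dy=(a[i+3]-yaw+180)%360-180
    print('  dx %.4f dy %.4f dz %.4f wx %.4f'%(*d,-dy/180))
E
python3 go.py .387 -.261 .15 -20 .387 -.261 .024 -20
```

```text
t 0.1 p [ 0.1817 -0.5189  0.2306] yaw -70.70 gap 0.0856 F [ 0.2  0.2 -0.6] q6 1.57 tilt 0.0012
  dx 0.0809 dy -0.1754 dz -0.2790 wx -0.2817
  dx 0.2069 dy -0.1753 dz -0.2790 wx -0.2817
```

```bash
python3 -m handwheel '[{"dx":0.01,"dy":-0.02,"dz":-0.03,"wx":-0.03},{"dx":0.02,"dy":-0.04,"dz":-0.06,"wx":-0.06},{"dx":0.03,"dy":-0.06,"dz":-0.09,"wx":-0.09},{"dx":0.04,"dy":-0.08,"dz":-0.12,"wx":-0.12},{"dx":0.05,"dy":-0.1,"dz":-0.15,"wx":-0.15},{"dx":0.06,"dy":-0.12,"dz":-0.18,"wx":-0.18},{"dx":0.07,"dy":-0.14,"dz":-0.21,"wx":-0.21},{"dx":0.08,"dy":-0.155,"dz":-0.24,"wx":-0.24},{"dx":0.08,"dy":-0.17,"dz":-0.265,"wx":-0.27},{"dx":0.081,"dy":-0.1754,"dz":-0.279,"wx":-0.2817},{"dx":0.081,"dy":-0.1754,"dz":-0.279,"wx":-0.2817},{"dx":0.081,"dy":-0.1754,"dz":-0.279,"wx":-0.2817},{"dx":0.081,"dy":-0.1754,"dz":-0.279,"wx":-0.2817}]' 0
python3 go.py .387 -.261 .024 -20
```

```text
t 0.1 p [ 0.1817 -0.5189  0.2306] yaw -70.70 gap 0.0856 F [ 0.2  0.2 -0.6] q6 1.57 tilt 0.0012
  dx 0.2069 dy -0.1753 dz -0.2790 wx -0.2817invalid input at $[0]: expected keys dx, dy, dz, wx, wy, wz
```

```bash
python3 -m handwheel '[{"dx":0.02,"dy":-0.04,"dz":-0.06,"wx":-0.06,"wy":0,"wz":0},{"dx":0.04,"dy":-0.08,"dz":-0.12,"wx":-0.12,"wy":0,"wz":0},{"dx":0.04,"dy":-0.08,"dz":-0.12,"wx":-0.12,"wy":0,"wz":0},{"dx":0.06,"dy":-0.12,"dz":-0.18,"wx":-0.18,"wy":0,"wz":0},{"dx":0.06,"dy":-0.12,"dz":-0.18,"wx":-0.18,"wy":0,"wz":0},{"dx":0.08,"dy":-0.155,"dz":-0.24,"wx":-0.24,"wy":0,"wz":0},{"dx":0.08,"dy":-0.155,"dz":-0.24,"wx":-0.24,"wy":0,"wz":0},{"dx":0.081,"dy":-0.1754,"dz":-0.279,"wx":-0.2817,"wy":0,"wz":0},{"dx":0.081,"dy":-0.1754,"dz":-0.279,"wx":-0.2817,"wy":0,"wz":0},{"dx":0.081,"dy":-0.1754,"dz":-0.279,"wx":-0.2817,"wy":0,"wz":0},{"dx":0.081,"dy":-0.1754,"dz":-0.279,"wx":-0.2817,"wy":0,"wz":0},{"dx":0.081,"dy":-0.1754,"dz":-0.279,"wx":-0.2817,"wy":0,"wz":0}]' 0
python3 go.py .387 -.261 .024 -20
```

```text
time_s: 1.1
eef_pos: [0.3866, -0.262, 0.1503]
tool_rot: [1.462, 1.023, -1.463]
force: [-0.0, 0.3, 0.0]
finger_gap: 0.0853
t 1.1 p [ 0.3866 -0.262   0.1503] yaw -20.09 gap 0.0853 F [-0.   0.3  0. ] q6 1.33 tilt 0.0004
  dx 0.1263 dy 0.0001 dz -0.0011 wx -0.0005
```

```bash
python3 -m handwheel '[{"dx":0.03,"dy":0,"dz":0,"wx":0,"wy":0,"wz":0},{"dx":0.06,"dy":0,"dz":0,"wx":0,"wy":0,"wz":0},{"dx":0.09,"dy":0,"dz":0,"wx":0,"wy":0,"wz":0},{"dx":0.11,"dy":0,"dz":0,"wx":0,"wy":0,"wz":0},{"dx":0.12,"dy":0,"dz":0,"wx":0,"wy":0,"wz":0},{"dx":0.126,"dy":0,"dz":0,"wx":0,"wy":0,"wz":0},{"dx":0.126,"dy":0,"dz":0,"wx":0,"wy":0,"wz":0},{"dx":0.126,"dy":0,"dz":0,"wx":0,"wy":0,"wz":0}]' 0
python3 go.py .387 -.261 .024 -20; python3 -m handwheel '[{"dx":0,"dy":0,"dz":0,"wx":0,"wy":0,"wz":0},{"dx":0,"dy":0,"dz":0,"wx":0,"wy":0,"wz":0},{"dx":0,"dy":0,"dz":0,"wx":0,"wy":0,"wz":0},{"dx":0,"dy":0,"dz":0,"wx":0,"wy":0,"wz":0},{"dx":0,"dy":0,"dz":0,"wx":0,"wy":0,"wz":0},{"dx":0,"dy":0,"dz":0,"wx":0,"wy":0,"wz":0},{"dx":0,"dy":0,"dz":0,"wx":0,"wy":0,"wz":0},{"dx":0,"dy":0,"dz":0,"wx":0,"wy":0,"wz":0}]' 1
python3 go.py .387 -.261 .17 -20 .6328 .1237 .17 -20
```

```text
time_s: 1.77
eef_pos: [0.3873, -0.2621, 0.0254]
tool_rot: [1.462, 1.022, -1.462]
force: [0.5, -0.4, -0.5]
finger_gap: 0.0851
t 1.8 p [ 0.3873 -0.2621  0.0254] yaw -20.06 gap 0.0851 F [ 0.5 -0.4 -0.5] q6 1.33 tilt 0.0012
  dx 0.0014 dy -0.0007 dz -0.0009 wx -0.0003
time_s: 2.43
eef_pos: [0.3875, -0.2615, 0.0248]
tool_rot: [1.462, 1.023, -1.461]
force: [-0.1, 0.3, 5.6]
finger_gap: 0.0226
t 2.4 p [ 0.3875 -0.2615  0.0248] yaw -19.99 gap 0.0226 F [-0.1  0.3  5.6] q6 1.33 tilt 0.0010
  dx -0.1452 dy -0.0005 dz -0.0003 wx 0.0001
  dx -0.1451 dy 0.0990 dz -0.4458 wx 0.0001
```

```bash
python3 -m handwheel '[{"dx":-0.02,"dy":0,"dz":0,"wx":0,"wy":0,"wz":0},{"dx":-0.05,"dy":0,"dz":0,"wx":0,"wy":0,"wz":0},{"dx":-0.08,"dy":0,"dz":0,"wx":0,"wy":0,"wz":0},{"dx":-0.11,"dy":0,"dz":0,"wx":0,"wy":0,"wz":0},{"dx":-0.135,"dy":0,"dz":0,"wx":0,"wy":0,"wz":0},{"dx":-0.145,"dy":0,"dz":0,"wx":0,"wy":0,"wz":0},{"dx":-0.145,"dy":0,"dz":0,"wx":0,"wy":0,"wz":0},{"dx":-0.145,"dy":0,"dz":0,"wx":0,"wy":0,"wz":0}]' 1
python3 go.py .6328 .1237 .17 -20
python3 - <<'E'
from h import *
im=get_image('top')[:,:,::-1]; im2=get_image('side')[:,:,::-1]
a=np.hstack([im[180:330,260:460],im2[60:210,220:420]])
cv2.imwrite('pics/l1.png',cv2.resize(a,None,fx=2,fy=2,interpolation=cv2.INTER_CUBIC))
E
```

```text
time_s: 3.1
eef_pos: [0.3871, -0.2613, 0.1683]
tool_rot: [1.461, 1.024, -1.462]
force: [0.4, -0.5, -1.8]
finger_gap: 0.0218
t 3.1 p [ 0.3871 -0.2613  0.1683] yaw -19.99 gap 0.0218 F [ 0.4 -0.5 -1.8] q6 1.33 tilt 0.0007
  dx -0.0017 dy 0.0993 dz -0.4458 wx 0.0000
```

View pics/l1.png

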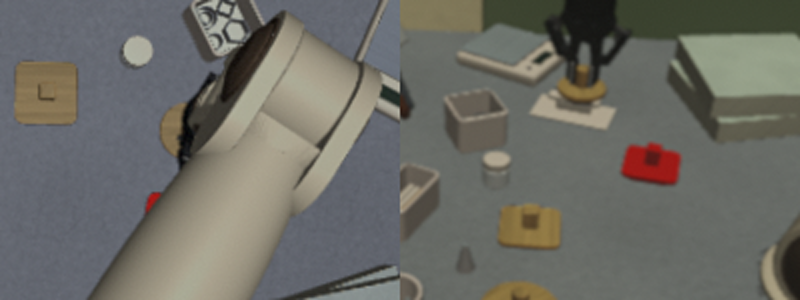

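The side view shows the small lid held level under the fingers, at crop (583,88). The top view is mostly blocked by the arm. I'm carrying it to the small canister.

```bash
python3 -m handwheel '[{"dx":0,"dy":0.004,"dz":-0.02,"wx":0,"wy":0,"wz":0},{"dx":0,"dy":0.011,"dz":-0.05,"wx":0,"wy":0,"wz":0},{"dx":0,"dy":0.02,"dz":-0.09,"wx":0,"wy":0,"wz":0},{"dx":0,"dy":0.029,"dz":-0.13,"wx":0,"wy":0,"wz":0},{"dx":0,"dy":0.038,"dz":-0.17,"wx":0,"wy":0,"wz":0},{"dx":0,"dy":0.047,"dz":-0.21,"wx":0,"wy":0,"wz":0},{"dx":0,"dy":0.056,"dz":-0.25,"wx":0,"wy":0,"wz":0},{"dx":0,"dy":0.065,"dz":-0.29,"wx":0,"wy":0,"wz":0},{"dx":0,"dy":0.073,"dz":-0.33,"wx":0,"wy":0,"wz":0},{"dx":0,"dy":0.082,"dz":-0.37,"wx":0,"wy":0,"wz":0},{"dx":0,"dy":0.09,"dz":-0.405,"wx":0,"wy":0,"wz":0},{"dx":0,"dy":0.096,"dz":-0.43,"wx":0,"wy":0,"wz":0},{"dx":0,"dy":0.0993,"dz":-0.4458,"wx":0,"wy":0,"wz":0},{"dx":0,"dy":0.0993,"dz":-0.4458,"wx":0,"wy":0,"wz":0},{"dx":0,"dy":0.0993,"dz":-0.4458,"wx":0,"wy":0,"wz":0},{"dx":0,"dy":0.0993,"dz":-0.4458,"wx":0,"wy":0,"wz":0}]' 1
python3 go.py .633 .1238 .095 -20 .633 .1238 .0748 -20
```

```text
time_s: 4.53
eef_pos: [0.6322, 0.1231, 0.168]
tool_rot: [1.46, 1.024, -1.464]
force: [-0.6, -0.3, -0.6]
finger_gap: 0.0221
t 4.5 p [0.6322 0.1231 0.168 ] yaw -20.01 gap 0.0221 F [-0.6 -0.3 -0.6] q6 2.11 tilt 0.0022
  dx 0.0730 dy 0.0006 dz -0.0011 wx -0.0000
  dx 0.0932 dy 0.0007 dz -0.0011 wx -0.0000
```

```bash
python3 -m handwheel '[{"dx":0.02,"dy":0.0005,"dz":-0.001,"wx":0,"wy":0,"wz":0},{"dx":0.045,"dy":0.0005,"dz":-0.001,"wx":0,"wy":0,"wz":0},{"dx":0.065,"dy":0.0005,"dz":-0.001,"wx":0,"wy":0,"wz":0},{"dx":0.073,"dy":0.0005,"dz":-0.001,"wx":0,"wy":0,"wz":0},{"dx":0.073,"dy":0.0005,"dz":-0.001,"wx":0,"wy":0,"wz":0},{"dx":0.073,"dy":0.0005,"dz":-0.001,"wx":0,"wy":0,"wz":0},{"dx":0.073,"dy":0.0005,"dz":-0.001,"wx":0,"wy":0,"wz":0}]' 1
python3 go.py .633 .1238 .0748 -20
python3 - <<'E'
from h import *
im=get_image('top')[:,:,::-1]; im2=get_image('side')[:,:,::-1]
a=np.hstack([im[100:250,120:320],im2[130:280,130:330]])
cv2.imwrite('pics/l2.png',cv2.resize(a,None,fx=2,fy=2,interpolation=cv2.INTER_CUBIC))
E
```

```text
time_s: 5.12
eef_pos: [0.6343, 0.1241, 0.0981]
tool_rot: [1.463, 1.022, -1.46]
force: [0.4, -0.2, -0.7]
finger_gap: 0.0223
t 5.1 p [0.6343 0.1241 0.0981] yaw -20.03 gap 0.0223 F [ 0.4 -0.2 -0.7] q6 2.11 tilt 0.0022
  dx 0.0233 dy -0.0011 dz 0.0007 wx -0.0002
```

View pics/l2.png

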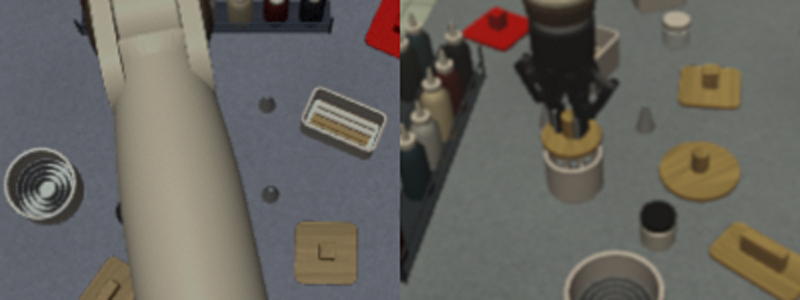

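The side view shows the lid centred over the small canister: lid at crop (572,135), canister mouth at (575,160).

```bash
python3 -m handwheel '[{"dx":0.004,"dy":-0.001,"dz":0.0005,"wx":0,"wy":0,"wz":0},{"dx":0.008,"dy":-0.001,"dz":0.0005,"wx":0,"wy":0,"wz":0},{"dx":0.012,"dy":-0.001,"dz":0.0005,"wx":0,"wy":0,"wz":0},{"dx":0.016,"dy":-0.001,"dz":0.0005,"wx":0,"wy":0,"wz":0},{"dx":0.018,"dy":-0.001,"dz":0.0005,"wx":0,"wy":0,"wz":0},{"dx":0.02,"dy":-0.001,"dz":0.0005,"wx":0,"wy":0,"wz":0},{"dx":0.02,"dy":-0.001,"dz":0.0005,"wx":0,"wy":0,"wz":0}]' 1
python3 go.py .633 .1238 .0748 -20

```

```text
time_s: 5.8
eef_pos: [0.6323, 0.1242, 0.0757]
tool_rot: [1.461, 1.024, -1.462]
force: [0.2, 0.1, -0.9]
finger_gap: 0.0224
t 5.8 p [0.6323 0.1242 0.0757] yaw -20.00 gap 0.0224 F [ 0.2  0.1 -0.9] q6 2.11 tilt 0.0008
  dx 0.0009 dy 0.0008 dz 0.0002 wx 0.0000
```

```bash
python3 -m handwheel '[{"dx":0.001,"dy":0,"dz":0,"wx":0,"wy":0,"wz":0},{"dx":0.001,"dy":0,"dz":0,"wx":0,"wy":0,"wz":0},{"dx":0.001,"dy":0,"dz":0,"wx":0,"wy":0,"wz":0}]' 1
python3 -m handwheel '[{"dx":0,"dy":0,"dz":0,"wx":0,"wy":0,"wz":0},{"dx":0,"dy":0,"dz":0,"wx":0,"wy":0,"wz":0},{"dx":0,"dy":0,"dz":0,"wx":0,"wy":0,"wz":0},{"dx":0,"dy":0,"dz":0,"wx":0,"wy":0,"wz":0},{"dx":0,"dy":0,"dz":0,"wx":0,"wy":0,"wz":0},{"dx":0,"dy":0,"dz":0,"wx":0,"wy":0,"wz":0},{"dx":-0.02,"dy":0,"dz":0,"wx":0,"wy":0,"wz":0},{"dx":-0.05,"dy":0,"dz":0,"wx":0,"wy":0,"wz":0},{"dx":-0.085,"dy":0,"dz":0,"wx":0,"wy":0,"wz":0},{"dx":-0.095,"dy":0,"dz":0,"wx":0,"wy":0,"wz":0},{"dx":-0.095,"dy":0,"dz":0,"wx":0,"wy":0,"wz":0},{"dx":-0.095,"dy":0,"dz":0,"wx":0,"wy":0,"wz":0}]' 0
python3 go.py .4662 .0998 .17 12

```

```text
time_s: 6.05
eef_pos: [0.6326, 0.1243, 0.0754]
tool_rot: [1.462, 1.023, -1.461]
force: [0.0, 0.5, -1.2]
finger_gap: 0.0224
time_s: 7.05
eef_pos: [0.633, 0.1243, 0.1706]
tool_rot: [1.462, 1.023, -1.46]
force: [-0.5, -0.2, -0.9]
finger_gap: 0.0856
t 7.0 p [0.633  0.1243 0.1706] yaw -20.00 gap 0.0856 F [-0.5 -0.2 -0.9] q6 2.11 tilt 0.0013
  dx 0.0004 dy -0.1483 dz 0.0801 wx -0.1778
```

```bash
python3 -m handwheel '[{"dx":0,"dy":-0.025,"dz":0.013,"wx":-0.03,"wy":0,"wz":0},{"dx":0,"dy":-0.055,"dz":0.03,"wx":-0.065,"wy":0,"wz":0},{"dx":0,"dy":-0.085,"dz":0.046,"wx":-0.1,"wy":0,"wz":0},{"dx":0,"dy":-0.115,"dz":0.062,"wx":-0.135,"wy":0,"wz":0},{"dx":0,"dy":-0.138,"dz":0.074,"wx":-0.165,"wy":0,"wz":0},{"dx":0,"dy":-0.1483,"dz":0.0801,"wx":-0.1778,"wy":0,"wz":0},{"dx":0,"dy":-0.1483,"dz":0.0801,"wx":-0.1778,"wy":0,"wz":0},{"dx":0,"dy":-0.1483,"dz":0.0801,"wx":-0.1778,"wy":0,"wz":0},{"dx":0,"dy":-0.1483,"dz":0.0801,"wx":-0.1778,"wy":0,"wz":0}]' 0
python3 go.py .4662 .0998 .027 12

```

```text
time_s: 7.8
eef_pos: [0.4663, 0.0998, 0.1694]
tool_rot: [1.054, 1.301, -1.055]
force: [0.7, -0.7, -0.1]
finger_gap: 0.0856
t 7.8 p [0.4663 0.0998 0.1694] yaw 11.92 gap 0.0856 F [ 0.7 -0.7 -0.1] q6 1.57 tilt 0.0007
  dx 0.1424 dy 0.0000 dz -0.0001 wx -0.0005
```

```bash
python3 -m handwheel '[{"dx":0.03,"dy":0,"dz":0,"wx":0,"wy":0,"wz":0},{"dx":0.065,"dy":0,"dz":0,"wx":0,"wy":0,"wz":0},{"dx":0.1,"dy":0,"dz":0,"wx":0,"wy":0,"wz":0},{"dx":0.125,"dy":0,"dz":0,"wx":0,"wy":0,"wz":0},{"dx":0.137,"dy":0,"dz":0,"wx":0,"wy":0,"wz":0},{"dx":0.1425,"dy":0,"dz":0,"wx":0,"wy":0,"wz":0},{"dx":0.1425,"dy":0,"dz":0,"wx":0,"wy":0,"wz":0},{"dx":0.1425,"dy":0,"dz":0,"wx":0,"wy":0,"wz":0}]' 0
python3 -m handwheel '[{"dx":0,"dy":0,"dz":0,"wx":0,"wy":0,"wz":0},{"dx":0,"dy":0,"dz":0,"wx":0,"wy":0,"wz":0},{"dx":0,"dy":0,"dz":0,"wx":0,"wy":0,"wz":0},{"dx":0,"dy":0,"dz":0,"wx":0,"wy":0,"wz":0},{"dx":0,"dy":0,"dz":0,"wx":0,"wy":0,"wz":0},{"dx":0,"dy":0,"dz":0,"wx":0,"wy":0,"wz":0},{"dx":0,"dy":0,"dz":0,"wx":0,"wy":0,"wz":0},{"dx":0,"dy":0,"dz":0,"wx":0,"wy":0,"wz":0}]' 1
python3 -m handwheel '[{"dx":-0.02,"dy":0,"dz":0,"wx":0,"wy":0,"wz":0},{"dx":-0.05,"dy":0,"dz":0,"wx":0,"wy":0,"wz":0},{"dx":-0.08,"dy":0,"dz":0,"wx":0,"wy":0,"wz":0},{"dx":-0.11,"dy":0,"dz":0,"wx":0,"wy":0,"wz":0},{"dx":-0.135,"dy":0,"dz":0,"wx":0,"wy":0,"wz":0},{"dx":-0.145,"dy":0,"dz":0,"wx":0,"wy":0,"wz":0},{"dx":-0.145,"dy":0,"dz":0,"wx":0,"wy":0,"wz":0},{"dx":-0.145,"dy":0,"dz":0,"wx":0,"wy":0,"wz":0},{"dx":-0.145,"dy":0,"dz":0,"wx":0,"wy":0,"wz":0}]' 1
python3 go.py .5548 .3422 .17 12
python3 - <<'E'
from h import *
im=get_image('top')[:,:,::-1]; im2=get_image('side')[:,:,::-1]
a=np.hstack([im[100:250,120:320],im2[130:280,130:330]])
cv2.imwrite('pics/l3.png',cv2.resize(a,None,fx=2,fy=2,interpolation=cv2.INTER_CUBIC))
E
```

```text
time_s: 8.47
eef_pos: [0.4668, 0.0999, 0.0289]
tool_rot: [1.054, 1.3, -1.053]
force: [-0.2, -0.1, 0.0]
finger_gap: 0.0853
time_s: 9.13
eef_pos: [0.4662, 0.0998, 0.0285]
tool_rot: [1.054, 1.3, -1.053]
force: [-0.8, -0.2, 6.7]
finger_gap: 0.0223
time_s: 9.88
eef_pos: [0.4652, 0.0996, 0.1707]
tool_rot: [1.052, 1.303, -1.055]
force: [-1.2, -0.0, -0.6]
finger_gap: 0.0221
t 9.9 p [0.4652 0.0996 0.1707] yaw 12.01 gap 0.0221 F [-1.2 -0.  -0.6] q6 1.57 tilt 0.0027
  dx 0.0004 dy 0.1381 dz -0.2187 wx 0.0000
```

View pics/l3.png

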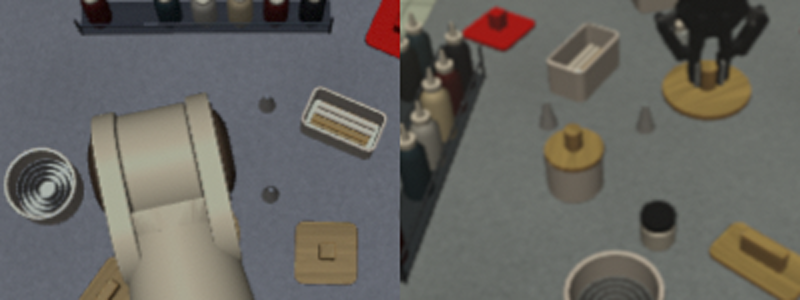

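The small lid is seated on its canister (crop 574,160) and the large lid is held level at (707,88).

```bash
python3 -m handwheel '[{"dx":0,"dy":0.013,"dz":-0.02,"wx":0,"wy":0,"wz":0},{"dx":0,"dy":0.03,"dz":-0.047,"wx":0,"wy":0,"wz":0},{"dx":0,"dy":0.05,"dz":-0.079,"wx":0,"wy":0,"wz":0},{"dx":0,"dy":0.07,"dz":-0.111,"wx":0,"wy":0,"wz":0},{"dx":0,"dy":0.09,"dz":-0.142,"wx":0,"wy":0,"wz":0},{"dx":0,"dy":0.11,"dz":-0.174,"wx":0,"wy":0,"wz":0},{"dx":0,"dy":0.127,"dz":-0.201,"wx":0,"wy":0,"wz":0},{"dx":0,"dy":0.1381,"dz":-0.2187,"wx":0,"wy":0,"wz":0},{"dx":0,"dy":0.1381,"dz":-0.2187,"wx":0,"wy":0,"wz":0},{"dx":0,"dy":0.1381,"dz":-0.2187,"wx":0,"wy":0,"wz":0},{"dx":0,"dy":0.1381,"dz":-0.2187,"wx":0,"wy":0,"wz":0},{"dx":0.03,"dy":0.1381,"dz":-0.2187,"wx":0,"wy":0,"wz":0},{"dx":0.055,"dy":0.1381,"dz":-0.2187,"wx":0,"wy":0,"wz":0},{"dx":0.062,"dy":0.1381,"dz":-0.2187,"wx":0,"wy":0,"wz":0},{"dx":0.062,"dy":0.1381,"dz":-0.2187,"wx":0,"wy":0,"wz":0},{"dx":0.062,"dy":0.1381,"dz":-0.2187,"wx":0,"wy":0,"wz":0}]' 1
python3 go.py .5548 .3422 .0865 12
python3 - <<'E'
from h import *
im2=get_image('side')[:,:,::-1]
a=im2[180:330,160:360]
cv2.imwrite('pics/l4.png',cv2.resize(a,None,fx=2,fy=2,interpolation=cv2.INTER_CUBIC))
E
```

```text
time_s: 11.32
eef_pos: [0.5554, 0.3417, 0.1118]
tool_rot: [1.054, 1.301, -1.054]
force: [1.2, 0.6, -0.1]
finger_gap: 0.0223
t 11.3 p [0.5554 0.3417 0.1118] yaw 11.97 gap 0.0223 F [ 1.2  0.6 -0.1] q6 1.91 tilt 0.0003
  dx 0.0253 dy -0.0005 dz -0.0006 wx -0.0002
```

View pics/l4.png

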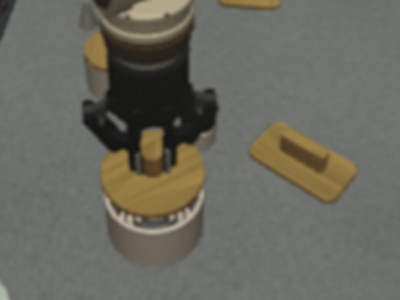

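The lid is centred over the large canister at crop (153,185).

```bash
python3 -m handwheel '[{"dx":0.005,"dy":-0.0005,"dz":-0.0005,"wx":0,"wy":0,"wz":0},{"dx":0.01,"dy":-0.0005,"dz":-0.0005,"wx":0,"wy":0,"wz":0},{"dx":0.015,"dy":-0.0005,"dz":-0.0005,"wx":0,"wy":0,"wz":0},{"dx":0.019,"dy":-0.0005,"dz":-0.0005,"wx":0,"wy":0,"wz":0},{"dx":0.022,"dy":-0.0005,"dz":-0.0005,"wx":0,"wy":0,"wz":0},{"dx":0.024,"dy":-0.0005,"dz":-0.0005,"wx":0,"wy":0,"wz":0},{"dx":0.024,"dy":-0.0005,"dz":-0.0005,"wx":0,"wy":0,"wz":0},{"dx":0.024,"dy":-0.0005,"dz":-0.0005,"wx":0,"wy":0,"wz":0}]' 1
python3 go.py .5548 .3422 .0865 12

```

```text
time_s: 12.03
eef_pos: [0.5549, 0.3428, 0.0868]
tool_rot: [1.053, 1.301, -1.053]
force: [0.5, 0.1, -1.8]
finger_gap: 0.0221
t 12.0 p [0.5549 0.3428 0.0868] yaw 12.01 gap 0.0221 F [ 0.5  0.1 -1.8] q6 1.91 tilt 0.0001
  dx 0.0003 dy -0.0002 dz 0.0005 wx 0.0001
```

```bash
python3 -m handwheel '[{"dx":0.0005,"dy":0,"dz":0,"wx":0,"wy":0,"wz":0},{"dx":0,"dy":0,"dz":0,"wx":0,"wy":0,"wz":0},{"dx":0,"dy":0,"dz":0,"wx":0,"wy":0,"wz":0},{"dx":0,"dy":0,"dz":0,"wx":0,"wy":0,"wz":0},{"dx":0,"dy":0,"dz":0,"wx":0,"wy":0,"wz":0},{"dx":0,"dy":0,"dz":0,"wx":0,"wy":0,"wz":0},{"dx":-0.02,"dy":0,"dz":0,"wx":0,"wy":0,"wz":0},{"dx":-0.05,"dy":0,"dz":0,"wx":0,"wy":0,"wz":0},{"dx":-0.075,"dy":0,"dz":0,"wx":0,"wy":0,"wz":0},{"dx":-0.083,"dy":0,"dz":0,"wx":0,"wy":0,"wz":0},{"dx":-0.083,"dy":0,"dz":0,"wx":0,"wy":0,"wz":0},{"dx":-0.083,"dy":0,"dz":0,"wx":0,"wy":0,"wz":0}]' 0
python3 go.py .3863 .2474 .16 55.6

```

```text
time_s: 13.03
eef_pos: [0.5549, 0.3428, 0.1694]
tool_rot: [1.054, 1.301, -1.053]
force: [-0.6, -0.3, -0.5]
finger_gap: 0.0854
t 13.0 p [0.5549 0.3428 0.1694] yaw 12.01 gap 0.0854 F [-0.6 -0.3 -0.5] q6 1.91 tilt 0.0002
  dx 0.0094 dy -0.1848 dz 0.0582 wx -0.2422
```

```bash
python3 -m handwheel '[{"dx":0,"dy":-0.025,"dz":0.008,"wx":-0.03,"wy":0,"wz":0},{"dx":0,"dy":-0.055,"dz":0.017,"wx":-0.065,"wy":0,"wz":0},{"dx":0,"dy":-0.085,"dz":0.027,"wx":-0.1,"wy":0,"wz":0},{"dx":0,"dy":-0.115,"dz":0.036,"wx":-0.135,"wy":0,"wz":0},{"dx":0,"dy":-0.145,"dz":0.046,"wx":-0.17,"wy":0,"wz":0},{"dx":0.005,"dy":-0.17,"dz":0.053,"wx":-0.205,"wy":0,"wz":0},{"dx":0.009,"dy":-0.1848,"dz":0.0582,"wx":-0.235,"wy":0,"wz":0},{"dx":0.009,"dy":-0.1848,"dz":0.0582,"wx":-0.2422,"wy":0,"wz":0},{"dx":0.009,"dy":-0.1848,"dz":0.0582,"wx":-0.2422,"wy":0,"wz":0},{"dx":0.009,"dy":-0.1848,"dz":0.0582,"wx":-0.2422,"wy":0,"wz":0}]' 0
python3 go.py .3863 .2474 .028 55.6

```

```text
time_s: 13.87
eef_pos: [0.3863, 0.2474, 0.1599]
tool_rot: [0.471, 1.519, -0.472]
force: [-0.3, 0.4, 0.0]
finger_gap: 0.0856
t 13.9 p [0.3863 0.2474 0.1599] yaw 55.49 gap 0.0856 F [-0.3  0.4  0. ] q6 1.17 tilt 0.0009
  dx 0.1319 dy 0.0001 dz 0.0000 wx -0.0006
```

```bash
python3 -m handwheel '[{"dx":0.03,"dy":0,"dz":0,"wx":0,"wy":0,"wz":0},{"dx":0.065,"dy":0,"dz":0,"wx":0,"wy":0,"wz":0},{"dx":0.1,"dy":0,"dz":0,"wx":0,"wy":0,"wz":0},{"dx":0.12,"dy":0,"dz":0,"wx":0,"wy":0,"wz":0},{"dx":0.13,"dy":0,"dz":0,"wx":0,"wy":0,"wz":0},{"dx":0.132,"dy":0,"dz":0,"wx":0,"wy":0,"wz":0},{"dx":0.132,"dy":0,"dz":0,"wx":0,"wy":0,"wz":0},{"dx":0.132,"dy":0,"dz":0,"wx":0,"wy":0,"wz":0}]' 0
python3 -m handwheel '[{"dx":0,"dy":0,"dz":0,"wx":0,"wy":0,"wz":0},{"dx":0,"dy":0,"dz":0,"wx":0,"wy":0,"wz":0},{"dx":0,"dy":0,"dz":0,"wx":0,"wy":0,"wz":0},{"dx":0,"dy":0,"dz":0,"wx":0,"wy":0,"wz":0},{"dx":0,"dy":0,"dz":0,"wx":0,"wy":0,"wz":0},{"dx":0,"dy":0,"dz":0,"wx":0,"wy":0,"wz":0},{"dx":0,"dy":0,"dz":0,"wx":0,"wy":0,"wz":0},{"dx":0,"dy":0,"dz":0,"wx":0,"wy":0,"wz":0},{"dx":0,"dy":0,"dz":0,"wx":0,"wy":0,"wz":0}]' 1
python3 -m handwheel '[{"dx":-0.02,"dy":0,"dz":0,"wx":0,"wy":0,"wz":0},{"dx":-0.05,"dy":0,"dz":0,"wx":0,"wy":0,"wz":0},{"dx":-0.08,"dy":0,"dz":0,"wx":0,"wy":0,"wz":0},{"dx":-0.11,"dy":0,"dz":0,"wx":0,"wy":0,"wz":0},{"dx":-0.135,"dy":0,"dz":0,"wx":0,"wy":0,"wz":0},{"dx":-0.145,"dy":0,"dz":0,"wx":0,"wy":0,"wz":0},{"dx":-0.145,"dy":0,"dz":0,"wx":0,"wy":0,"wz":0},{"dx":-0.145,"dy":0,"dz":0,"wx":0,"wy":0,"wz":0},{"dx":-0.145,"dy":0,"dz":0,"wx":0,"wy":0,"wz":0}]' 1
python3 go.py .6518 -.1091 .175 -23.8
python3 - <<'E'
from h import *
im2=get_image('side')[:,:,::-1]
a=im2[130:330,160:400]
cv2.imwrite('pics/l5.png',cv2.resize(a,None,fx=2,fy=2,interpolation=cv2.INTER_CUBIC))
E
```

```text
time_s: 14.53
eef_pos: [0.3871, 0.2479, 0.0301]
tool_rot: [0.472, 1.518, -0.47]
force: [-0.2, -0.6, 0.3]
finger_gap: 0.0853
time_s: 15.28
eef_pos: [0.3862, 0.2474, 0.029]
tool_rot: [0.47, 1.519, -0.47]
force: [-0.4, -0.5, 2.3]
finger_gap: 0.0149
time_s: 16.03
eef_pos: [0.3856, 0.247, 0.1718]
tool_rot: [0.469, 1.521, -0.472]
force: [0.0, 0.9, -1.2]
finger_gap: 0.0144
t 16.0 p [0.3856 0.247  0.1718] yaw 55.61 gap 0.0144 F [ 0.   0.9 -1.2] q6 1.17 tilt 0.0027
  dx -0.0034 dy -0.1435 dz 0.4208 wx 0.4411
```

View pics/l5.png

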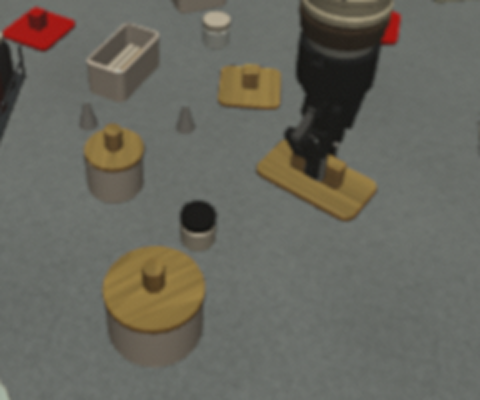

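Both round lids are seated, at crop (113,150) and (154,290). The oblong lid is held level at (317,180).

```bash
python3 -m handwheel '[{"dx":-0.003,"dy":-0.007,"dz":0.02,"wx":0.02,"wy":0,"wz":0},{"dx":-0.003,"dy":-0.017,"dz":0.05,"wx":0.05,"wy":0,"wz":0},{"dx":-0.003,"dy":-0.029,"dz":0.085,"wx":0.085,"wy":0,"wz":0},{"dx":-0.003,"dy":-0.041,"dz":0.12,"wx":0.12,"wy":0,"wz":0},{"dx":-0.003,"dy":-0.053,"dz":0.155,"wx":0.16,"wy":0,"wz":0},{"dx":-0.003,"dy":-0.065,"dz":0.19,"wx":0.197,"wy":0,"wz":0},{"dx":-0.003,"dy":-0.077,"dz":0.225,"wx":0.234,"wy":0,"wz":0},{"dx":-0.003,"dy":-0.089,"dz":0.26,"wx":0.27,"wy":0,"wz":0},{"dx":-0.003,"dy":-0.101,"dz":0.295,"wx":0.307,"wy":0,"wz":0},{"dx":-0.003,"dy":-0.113,"dz":0.33,"wx":0.344,"wy":0,"wz":0},{"dx":-0.003,"dy":-0.125,"dz":0.365,"wx":0.38,"wy":0,"wz":0},{"dx":-0.003,"dy":-0.136,"dz":0.398,"wx":0.415,"wy":0,"wz":0},{"dx":-0.003,"dy":-0.1435,"dz":0.4208,"wx":0.4411,"wy":0,"wz":0},{"dx":-0.003,"dy":-0.1435,"dz":0.4208,"wx":0.4411,"wy":0,"wz":0},{"dx":-0.003,"dy":-0.1435,"dz":0.4208,"wx":0.4411,"wy":0,"wz":0},{"dx":-0.003,"dy":-0.1435,"dz":0.4208,"wx":0.4411,"wy":0,"wz":0}]' 1
python3 go.py .6518 -.1091 .105 -23.8

```

```text
time_s: 17.42
eef_pos: [0.6517, -0.1085, 0.1752]
tool_rot: [1.506, 0.986, -1.51]
force: [-0.8, -0.4, 0.3]
finger_gap: 0.0154
t 17.4 p [ 0.6517 -0.1085  0.1752] yaw -23.74 gap 0.0154 F [-0.8 -0.4  0.3] q6 1.82 tilt 0.0026
  dx 0.0702 dy 0.0005 dz 0.0005 wx 0.0003
```

```bash
python3 -m handwheel '[{"dx":0.02,"dy":0.0005,"dz":0,"wx":0,"wy":0,"wz":0},{"dx":0.045,"dy":0.0005,"dz":0,"wx":0,"wy":0,"wz":0},{"dx":0.063,"dy":0.0005,"dz":0,"wx":0,"wy":0,"wz":0},{"dx":0.07,"dy":0.0005,"dz":0,"wx":0,"wy":0,"wz":0},{"dx":0.07,"dy":0.0005,"dz":0,"wx":0,"wy":0,"wz":0},{"dx":0.07,"dy":0.0005,"dz":0,"wx":0,"wy":0,"wz":0},{"dx":0.07,"dy":0.0005,"dz":0,"wx":0,"wy":0,"wz":0}]' 1
python3 go.py .6518 -.1091 .079 -23.8
python3 - <<'E'
from h import *
im2=get_image('side')[:,:,::-1]
a=im2[80:230,140:340]
cv2.imwrite('pics/l6.png',cv2.resize(a,None,fx=3,fy=3,interpolation=cv2.INTER_CUBIC))
E
```

```text
time_s: 18.0
eef_pos: [0.6533, -0.1087, 0.1086]
tool_rot: [1.509, 0.982, -1.506]
force: [0.0, 0.5, -1.4]
finger_gap: 0.0148
t 18.0 p [ 0.6533 -0.1087  0.1086] yaw -23.75 gap 0.0148 F [ 0.   0.5 -1.4] q6 1.82 tilt 0.0022
  dx 0.0296 dy -0.0012 dz 0.0010 wx 0.0003
```

View pics/l6.png

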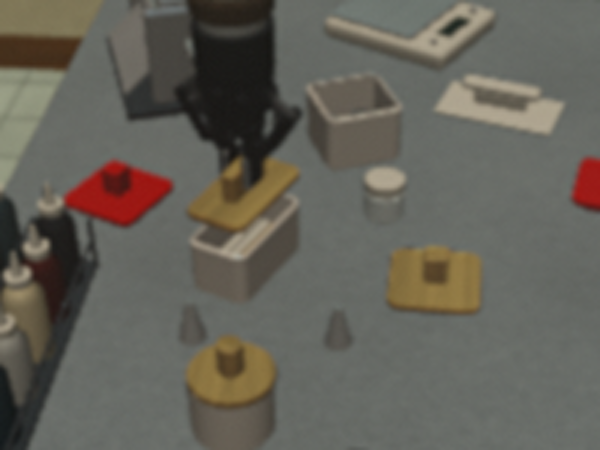

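Lid and canister are aligned at crop (245,195).

```bash
python3 -m handwheel '[{"dx":0.005,"dy":-0.0005,"dz":0.0005,"wx":0,"wy":0,"wz":0},{"dx":0.01,"dy":-0.0005,"dz":0.0005,"wx":0,"wy":0,"wz":0},{"dx":0.015,"dy":-0.0005,"dz":0.0005,"wx":0,"wy":0,"wz":0},{"dx":0.019,"dy":-0.0005,"dz":0.0005,"wx":0,"wy":0,"wz":0},{"dx":0.022,"dy":-0.0005,"dz":0.0005,"wx":0,"wy":0,"wz":0},{"dx":0.025,"dy":-0.0005,"dz":0.0005,"wx":0,"wy":0,"wz":0},{"dx":0.026,"dy":-0.0005,"dz":0.0005,"wx":0,"wy":0,"wz":0},{"dx":0.026,"dy":-0.0005,"dz":0.0005,"wx":0,"wy":0,"wz":0}]' 1
python3 go.py .6518 -.1091 .079 -23.8

```

```text
time_s: 18.72
eef_pos: [0.652, -0.1092, 0.0804]
tool_rot: [1.508, 0.984, -1.509]
force: [0.1, -0.4, -1.5]
finger_gap: 0.0146
t 18.7 p [ 0.652  -0.1092  0.0804] yaw -23.80 gap 0.0146 F [ 0.1 -0.4 -1.5] q6 1.82 tilt 0.0005
  dx 0.0014 dy -0.0002 dz -0.0000 wx 0.0000
```

```bash
python3 -m handwheel '[{"dx":0.001,"dy":0,"dz":0,"wx":0,"wy":0,"wz":0},{"dx":0.001,"dy":0,"dz":0,"wx":0,"wy":0,"wz":0},{"dx":0.001,"dy":0,"dz":0,"wx":0,"wy":0,"wz":0}]' 1
python3 -m handwheel '[{"dx":0,"dy":0,"dz":0,"wx":0,"wy":0,"wz":0},{"dx":0,"dy":0,"dz":0,"wx":0,"wy":0,"wz":0},{"dx":0,"dy":0,"dz":0,"wx":0,"wy":0,"wz":0},{"dx":0,"dy":0,"dz":0,"wx":0,"wy":0,"wz":0},{"dx":0,"dy":0,"dz":0,"wx":0,"wy":0,"wz":0},{"dx":0,"dy":0,"dz":0,"wx":0,"wy":0,"wz":0},{"dx":-0.02,"dy":0,"dz":0,"wx":0,"wy":0,"wz":0},{"dx":-0.05,"dy":0,"dz":0,"wx":0,"wy":0,"wz":0},{"dx":-0.08,"dy":0,"dz":0,"wx":0,"wy":0,"wz":0},{"dx":-0.09,"dy":0,"dz":0,"wx":0,"wy":0,"wz":0},{"dx":-0.09,"dy":0,"dz":0,"wx":0,"wy":0,"wz":0},{"dx":-0.09,"dy":0,"dz":0,"wx":0,"wy":0,"wz":0}]' 0
python3 go.py .4554 -.0814 .16 -1.3

```

```text
time_s: 18.97
eef_pos: [0.6522, -0.1092, 0.0799]
tool_rot: [1.508, 0.983, -1.508]
force: [0.1, 0.1, -1.1]
finger_gap: 0.0146
time_s: 19.97
eef_pos: [0.6524, -0.1093, 0.1697]
tool_rot: [1.509, 0.983, -1.508]
force: [-0.0, 0.1, -0.5]
finger_gap: 0.0854
t 20.0 p [ 0.6524 -0.1093  0.1697] yaw -23.80 gap 0.0854 F [-0.   0.1 -0.5] q6 1.82 tilt 0.0007
  dx 0.0096 dy -0.1915 dz 0.0540 wx -0.1250
```

```bash
python3 -m handwheel '[{"dx":0,"dy":-0.025,"dz":0.007,"wx":-0.02,"wy":0,"wz":0},{"dx":0,"dy":-0.06,"dz":0.017,"wx":-0.045,"wy":0,"wz":0},{"dx":0,"dy":-0.095,"dz":0.027,"wx":-0.07,"wy":0,"wz":0},{"dx":0,"dy":-0.13,"dz":0.037,"wx":-0.09,"wy":0,"wz":0},{"dx":0,"dy":-0.16,"dz":0.045,"wx":-0.11,"wy":0,"wz":0},{"dx":0.0096,"dy":-0.182,"dz":0.051,"wx":-0.12,"wy":0,"wz":0},{"dx":0.0096,"dy":-0.1915,"dz":0.054,"wx":-0.125,"wy":0,"wz":0},{"dx":0.0096,"dy":-0.1915,"dz":0.054,"wx":-0.125,"wy":0,"wz":0},{"dx":0.0096,"dy":-0.1915,"dz":0.054,"wx":-0.125,"wy":0,"wz":0},{"dx":0.0096,"dy":-0.1915,"dz":0.054,"wx":-0.125,"wy":0,"wz":0}]' 0
python3 go.py .4554 -.0814 .027 -1.3

```

```text
time_s: 20.8
eef_pos: [0.456, -0.0815, 0.1599]
tool_rot: [1.226, 1.198, -1.226]
force: [-0.6, -1.0, -1.1]
finger_gap: 0.085
t 20.8 p [ 0.456  -0.0815  0.1599] yaw -1.34 gap 0.0850 F [-0.6 -1.  -1.1] q6 1.42 tilt 0.0001
  dx 0.1329 dy -0.0006 dz -0.0001 wx -0.0002
```

```bash
python3 -m handwheel '[{"dx":0.03,"dy":-0.0005,"dz":0,"wx":0,"wy":0,"wz":0},{"dx":0.065,"dy":-0.0005,"dz":0,"wx":0,"wy":0,"wz":0},{"dx":0.1,"dy":-0.0005,"dz":0,"wx":0,"wy":0,"wz":0},{"dx":0.12,"dy":-0.0005,"dz":0,"wx":0,"wy":0,"wz":0},{"dx":0.13,"dy":-0.0005,"dz":0,"wx":0,"wy":0,"wz":0},{"dx":0.132,"dy":-0.0005,"dz":0,"wx":0,"wy":0,"wz":0},{"dx":0.132,"dy":-0.0005,"dz":0,"wx":0,"wy":0,"wz":0},{"dx":0.132,"dy":-0.0005,"dz":0,"wx":0,"wy":0,"wz":0}]' 0
python3 -m handwheel '[{"dx":0,"dy":0,"dz":0,"wx":0,"wy":0,"wz":0},{"dx":0,"dy":0,"dz":0,"wx":0,"wy":0,"wz":0},{"dx":0,"dy":0,"dz":0,"wx":0,"wy":0,"wz":0},{"dx":0,"dy":0,"dz":0,"wx":0,"wy":0,"wz":0},{"dx":0,"dy":0,"dz":0,"wx":0,"wy":0,"wz":0},{"dx":0,"dy":0,"dz":0,"wx":0,"wy":0,"wz":0},{"dx":0,"dy":0,"dz":0,"wx":0,"wy":0,"wz":0},{"dx":0,"dy":0,"dz":0,"wx":0,"wy":0,"wz":0},{"dx":0,"dy":0,"dz":0,"wx":0,"wy":0,"wz":0}]' 1
python3 -m handwheel '[{"dx":-0.02,"dy":0,"dz":0,"wx":0,"wy":0,"wz":0},{"dx":-0.05,"dy":0,"dz":0,"wx":0,"wy":0,"wz":0},{"dx":-0.08,"dy":0,"dz":0,"wx":0,"wy":0,"wz":0},{"dx":-0.11,"dy":0,"dz":0,"wx":0,"wy":0,"wz":0},{"dx":-0.135,"dy":0,"dz":0,"wx":0,"wy":0,"wz":0},{"dx":-0.15,"dy":0,"dz":0,"wx":0,"wy":0,"wz":0},{"dx":-0.15,"dy":0,"dz":0,"wx":0,"wy":0,"wz":0},{"dx":-0.15,"dy":0,"dz":0,"wx":0,"wy":0,"wz":0},{"dx":-0.15,"dy":0,"dz":0,"wx":0,"wy":0,"wz":0}]' 1
python3 go.py .5581 -.3529 .175 23.6
python3 - <<'E'
from h import *
im2=get_image('side')[:,:,::-1]
a=im2[80:230,140:340]
cv2.imwrite('pics/l7.png',cv2.resize(a,None,fx=3,fy=3,interpolation=cv2.INTER_CUBIC))
E
```

```text
time_s: 21.47
eef_pos: [0.4558, -0.0816, 0.0296]
tool_rot: [1.227, 1.197, -1.225]
force: [-0.3, -0.2, 0.8]
finger_gap: 0.0855
time_s: 22.22
eef_pos: [0.455, -0.0814, 0.0288]
tool_rot: [1.226, 1.197, -1.225]
force: [-0.1, -0.7, 5.2]
finger_gap: 0.0229
time_s: 22.97
eef_pos: [0.4541, -0.0813, 0.1765]
tool_rot: [1.225, 1.2, -1.227]
force: [0.3, 0.2, -1.3]
finger_gap: 0.0225
t 23.0 p [ 0.4541 -0.0813  0.1765] yaw -1.30 gap 0.0225 F [ 0.3  0.2 -1.3] q6 1.42 tilt 0.0021
  dx 0.0012 dy 0.1101 dz 0.2692 wx -0.1383
```

View pics/l7.png

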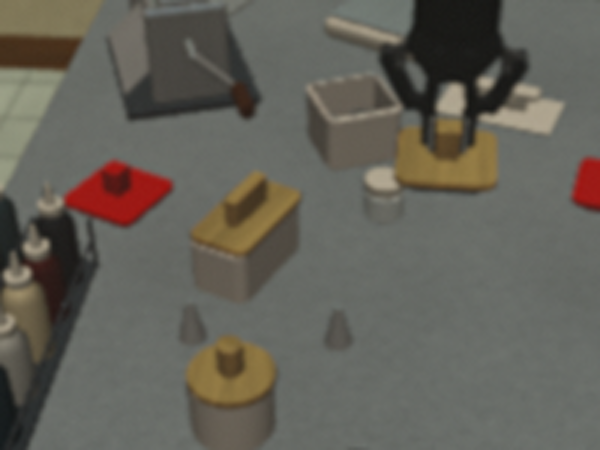

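The oblong lid is seated at crop (247,215) and the square wooden lid is held level at (447,155).

```bash
python3 -m handwheel '[{"dx":0,"dy":0.008,"dz":0.02,"wx":-0.012,"wy":0,"wz":0},{"dx":0,"dy":0.02,"dz":0.049,"wx":-0.025,"wy":0,"wz":0},{"dx":0,"dy":0.034,"dz":0.083,"wx":-0.042,"wy":0,"wz":0},{"dx":0,"dy":0.048,"dz":0.117,"wx":-0.06,"wy":0,"wz":0},{"dx":0,"dy":0.062,"dz":0.152,"wx":-0.078,"wy":0,"wz":0},{"dx":0,"dy":0.076,"dz":0.186,"wx":-0.095,"wy":0,"wz":0},{"dx":0,"dy":0.09,"dz":0.22,"wx":-0.113,"wy":0,"wz":0},{"dx":0,"dy":0.102,"dz":0.25,"wx":-0.128,"wy":0,"wz":0},{"dx":0,"dy":0.1101,"dz":0.2692,"wx":-0.1383,"wy":0,"wz":0},{"dx":0,"dy":0.1101,"dz":0.2692,"wx":-0.1383,"wy":0,"wz":0},{"dx":0,"dy":0.1101,"dz":0.2692,"wx":-0.1383,"wy":0,"wz":0},{"dx":0,"dy":0.1101,"dz":0.2692,"wx":-0.1383,"wy":0,"wz":0}]' 1
python3 go.py .5581 -.3529 .113 23.6

```

```text
time_s: 24.02
eef_pos: [0.5581, -0.3524, 0.1768]
tool_rot: [0.902, 1.379, -0.901]
force: [-0.4, 1.4, -2.0]
finger_gap: 0.0224
t 24.0 p [ 0.5581 -0.3524  0.1768] yaw 23.57 gap 0.0224 F [-0.4  1.4 -2. ] q6 0.60 tilt 0.0025
  dx 0.0638 dy -0.0001 dz 0.0006 wx -0.0002
```

```bash
python3 -m handwheel '[{"dx":0.02,"dy":0,"dz":0.0003,"wx":0,"wy":0,"wz":0},{"dx":0.045,"dy":0,"dz":0.0003,"wx":0,"wy":0,"wz":0},{"dx":0.06,"dy":0,"dz":0.0003,"wx":0,"wy":0,"wz":0},{"dx":0.064,"dy":0,"dz":0.0003,"wx":0,"wy":0,"wz":0},{"dx":0.064,"dy":0,"dz":0.0003,"wx":0,"wy":0,"wz":0},{"dx":0.064,"dy":0,"dz":0.0003,"wx":0,"wy":0,"wz":0},{"dx":0.064,"dy":0,"dz":0.0003,"wx":0,"wy":0,"wz":0}]' 1
python3 go.py .5581 -.3529 .0868 23.6
python3 - <<'E'
from h import *
im2=get_image('side')[:,:,::-1]
a=im2[40:190,180:380]
cv2.imwrite('pics/l8.png',cv2.resize(a,None,fx=3,fy=3,interpolation=cv2.INTER_CUBIC))
E
```

```text
time_s: 24.6
eef_pos: [0.5592, -0.3532, 0.116]
tool_rot: [0.9, 1.374, -0.9]
force: [0.5, 1.1, -0.1]
finger_gap: 0.0228
t 24.6 p [ 0.5592 -0.3532  0.116 ] yaw 23.62 gap 0.0228 F [ 0.5  1.1 -0.1] q6 0.60 tilt 0.0022
  dx 0.0292 dy -0.0009 dz -0.0008 wx 0.0001
```

View pics/l8.png

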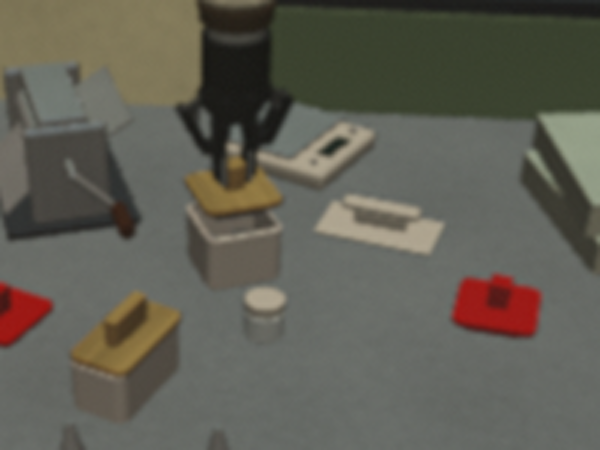

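The square lid is aligned over the square canister at crop (235,195). Lowering it now.

```bash
python3 -m handwheel '[{"dx":0.005,"dy":-0.0005,"dz":-0.0005,"wx":0,"wy":0,"wz":0},{"dx":0.01,"dy":-0.0005,"dz":-0.0005,"wx":0,"wy":0,"wz":0},{"dx":0.015,"dy":-0.0005,"dz":-0.0005,"wx":0,"wy":0,"wz":0},{"dx":0.019,"dy":-0.0005,"dz":-0.0005,"wx":0,"wy":0,"wz":0},{"dx":0.022,"dy":-0.0005,"dz":-0.0005,"wx":0,"wy":0,"wz":0},{"dx":0.025,"dy":-0.0005,"dz":-0.0005,"wx":0,"wy":0,"wz":0},{"dx":0.0265,"dy":-0.0005,"dz":-0.0005,"wx":0,"wy":0,"wz":0},{"dx":0.0265,"dy":-0.0005,"dz":-0.0005,"wx":0,"wy":0,"wz":0},{"dx":0.0265,"dy":-0.0005,"dz":-0.0005,"wx":0,"wy":0,"wz":0}]' 1
python3 go.py .5581 -.3529 .0868 23.6

```

```text
time_s: 25.4
eef_pos: [0.5581, -0.353, 0.0877]
tool_rot: [0.901, 1.376, -0.901]
force: [-0.7, -0.1, -0.6]
finger_gap: 0.0228
t 25.4 p [ 0.5581 -0.353   0.0877] yaw 23.60 gap 0.0228 F [-0.7 -0.1 -0.6] q6 0.59 tilt 0.0000
  dx 0.0009 dy 0.0001 dz -0.0001 wx 0.0000
```

```bash
python3 -m handwheel '[{"dx":0.001,"dy":0,"dz":0,"wx":0,"wy":0,"wz":0},{"dx":0.001,"dy":0,"dz":0,"wx":0,"wy":0,"wz":0},{"dx":0.001,"dy":0,"dz":0,"wx":0,"wy":0,"wz":0}]' 1
python3 -m handwheel '[{"dx":0,"dy":0,"dz":0,"wx":0,"wy":0,"wz":0},{"dx":0,"dy":0,"dz":0,"wx":0,"wy":0,"wz":0},{"dx":0,"dy":0,"dz":0,"wx":0,"wy":0,"wz":0},{"dx":0,"dy":0,"dz":0,"wx":0,"wy":0,"wz":0},{"dx":0,"dy":0,"dz":0,"wx":0,"wy":0,"wz":0},{"dx":0,"dy":0,"dz":0,"wx":0,"wy":0,"wz":0},{"dx":-0.02,"dy":0,"dz":0,"wx":0,"wy":0,"wz":0},{"dx":-0.05,"dy":0,"dz":0,"wx":0,"wy":0,"wz":0},{"dx":-0.085,"dy":0,"dz":0,"wx":0,"wy":0,"wz":0},{"dx":-0.12,"dy":0,"dz":0,"wx":0,"wy":0,"wz":0},{"dx":-0.14,"dy":0,"dz":0,"wx":0,"wy":0,"wz":0},{"dx":-0.14,"dy":0,"dz":0,"wx":0,"wy":0,"wz":0},{"dx":-0.14,"dy":0,"dz":0,"wx":0,"wy":0,"wz":0}]' 0
python3 go.py .2 -.5 .23 -30

```

```text
time_s: 25.65
eef_pos: [0.5582, -0.3531, 0.0869]
tool_rot: [0.901, 1.376, -0.901]
force: [-0.5, -0.0, -1.7]
finger_gap: 0.0225
time_s: 26.73
eef_pos: [0.5586, -0.3533, 0.2282]
tool_rot: [0.9, 1.374, -0.9]
force: [-0.6, 0.4, -0.1]
finger_gap: 0.0853
t 26.7 p [ 0.5586 -0.3533  0.2282] yaw 23.60 gap 0.0853 F [-0.6  0.4 -0.1] q6 0.59 tilt 0.0028
  dx -0.0025 dy -0.3874 dz -0.0092 wx 0.2978
```

```bash
python3 -m handwheel '[{"dx":0,"dy":-0.03,"dz":0,"wx":0.03,"wy":0,"wz":0},{"dx":0,"dy":-0.06,"dz":-0.001,"wx":0.06,"wy":0,"wz":0},{"dx":0,"dy":-0.1,"dz":-0.002,"wx":0.09,"wy":0,"wz":0},{"dx":0,"dy":-0.14,"dz":-0.003,"wx":0.12,"wy":0,"wz":0},{"dx":0,"dy":-0.18,"dz":-0.004,"wx":0.15,"wy":0,"wz":0},{"dx":0,"dy":-0.22,"dz":-0.005,"wx":0.18,"wy":0,"wz":0},{"dx":0,"dy":-0.26,"dz":-0.006,"wx":0.21,"wy":0,"wz":0},{"dx":0,"dy":-0.3,"dz":-0.007,"wx":0.24,"wy":0,"wz":0},{"dx":0,"dy":-0.34,"dz":-0.008,"wx":0.26,"wy":0,"wz":0},{"dx":0,"dy":-0.37,"dz":-0.009,"wx":0.29,"wy":0,"wz":0},{"dx":0,"dy":-0.387,"dz":-0.009,"wx":0.3,"wy":0,"wz":0},{"dx":0,"dy":-0.387,"dz":-0.009,"wx":0.3,"wy":0,"wz":0},{"dx":0,"dy":-0.387,"dz":-0.009,"wx":0.3,"wy":0,"wz":0},{"dx":0,"dy":-0.387,"dz":-0.009,"wx":0.3,"wy":0,"wz":0}]' 0
python3 - <<'E'
from h import *
im=get_image('top')[:,:,::-1]; im2=get_image('side')[:,:,::-1]
cv2.imwrite('pics/top9.png',im); cv2.imwrite('pics/side9.png',im2)
S=4
big=cv2.resize(im,None,fx=S,fy=S,interpolation=cv2.INTER_CUBIC)
hsv=cv2.cvtColor(big,cv2.COLOR_BGR2HSV)
wood=((hsv[:,:,0]>10)&(hsv[:,:,0]<30)&(hsv[:,:,1]>70)&(hsv[:,:,2]>60)).astype(np.uint8)
C=dict(sr=(.633,.1238,.071),lr=(.5548,.3422,.079),sq=(.5581,-.3529,.079),ob=(.6518,-.1091,.071))
for k,(x,y,z) in C.items():
    u,v=(proj('top',[[x,y,z]])[0]*S).astype(int); r=30*S
    sub=np.zeros_like(wood); sub[v-r:v+r,u-r:u+r]=wood[v-r:v+r,u-r:u+r]
    c=max(cv2.findContours(sub,cv2.RETR_EXTERNAL,cv2.CHAIN_APPROX_NONE)[0],key=cv2.contourArea)
    c=cv2.convexHull(c)[:,0]; w=(ray('top',(c+.5)/S-.5,z)*1e4).astype(np.float32)
    e=cv2.minAreaRect(w); print(k,'off mm',round(e[0][0]/10-x*1e3,1),round(e[0][1]/10-y*1e3,1),'size',np.round(np.array(e[1])/10,1),'ang',round(e[2],1))
cv2.imwrite('pics/f1.png',cv2.resize(im[120:280,100:420],(800,400),interpolation=cv2.INTER_CUBIC))
cv2.imwrite('pics/f2.png',cv2.resize(im2[80:320,140:380],(600,600),interpolation=cv2.INTER_CUBIC))
E
```

```text
time_s: 27.9
eef_pos: [0.2003, -0.4992, 0.2258]
tool_rot: [1.588, 0.912, -1.588]
force: [0.3, 0.5, 0.4]
finger_gap: 0.0851
sr off mm -4.1 -0.4 size [77.4 74.6] ang 26.6
lr off mm -1.8 -0.7 size [109.5 106.1] ang 45.5
sq off mm -1.1 1.6 size [93.6 95.1] ang 23.5
ob off mm -3.4 0.8 size [120.3  69.7] ang 66.3
```

View pics/f1.png

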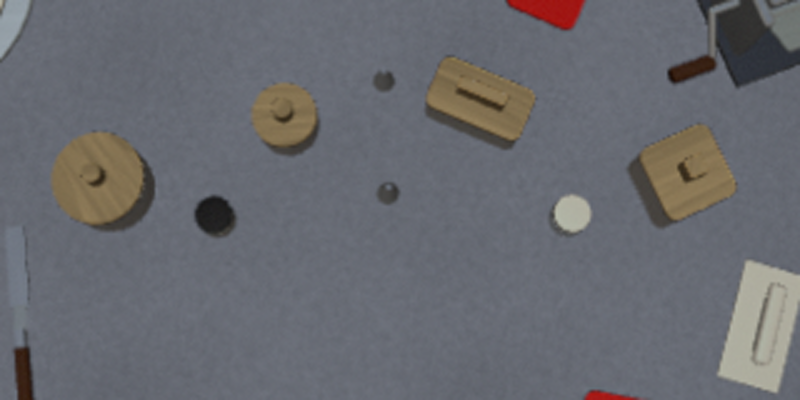

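View pics/f2.png

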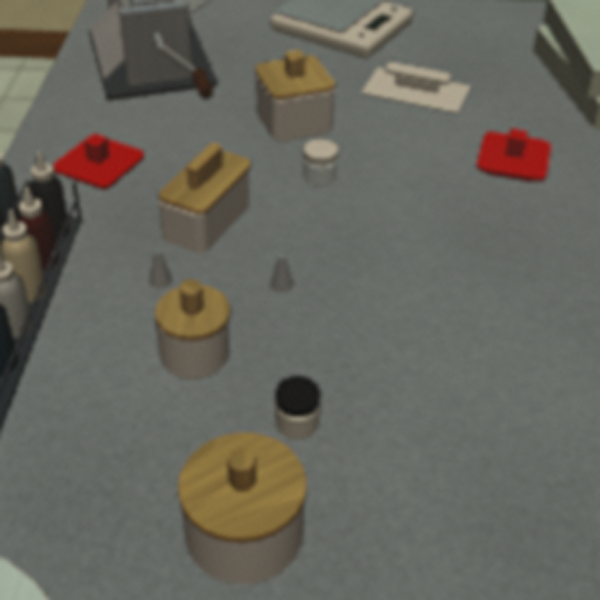

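Everything looks seated in both views. One more check on height is worthwhile, because the small and oblong lids read 3–4 mm off in x. I'll triangulate the grip tops from the two views. They should be 41 mm above the rim: 0.103 m on the 62 mm canisters and 0.111 m on the 70 mm ones.

```bash
python3 - <<'E'
from h import *
im=cv2.imread('pics/top9.png'); im2=cv2.imread('pics/side9.png')
S=8
C=dict(sr=(.633,.1238,.071),lr=(.5548,.3422,.079),sq=(.5581,-.3529,.079),ob=(.6518,-.1091,.071))
rows=[]
for n,i in(('top',im),('side',im2)):
    tiles=[]
    for k,(x,y,z) in C.items():
        P=proj(n,[[x,y,z+.01]])[0]; u,v=P.astype(int); r=24
        t=cv2.resize(i[v-r:v+r,u-r:u+r],(200,200),interpolation=cv2.INTER_CUBIC)
        f=200/(2*r)
        # predicted seated grip top centre (red) and board outline (green)
        g=proj(n,[[x,y,z+.032]])[0]
        q=((g-[u-r,v-r]+.5)*f).astype(int); cv2.circle(t,tuple(int(a) for a in q),2,(0,0,255),-1)
        if k in('sr','lr'):
            a=np.linspace(0,6.28,40); R0=.039 if k=='sr' else .055; o=np.c_[R0*np.cos(a),R0*np.sin(a)]
        else:
            L,W,A=(.122,.068,66.2) if k=='ob' else (.094,.094,23.6)
            o=np.array([[L,W],[L,-W],[-L,-W],[-L,W]])/2; A=np.radians(A); o=o@np.array([[np.cos(A),np.sin(A)],[-np.sin(A),np.cos(A)]])
        b=proj(n,np.c_[o+[x,y],np.full(len(o),z)])
        cv2.polylines(t,[((b-[u-r,v-r]+.5)*f).astype(int)],True,(0,255,0),1)
        tiles.append(t)
    rows.append(np.hstack(tiles))
cv2.imwrite('pics/chk.png',np.vstack(rows))
E
```

```text
(no output)
```

View pics/chk.png

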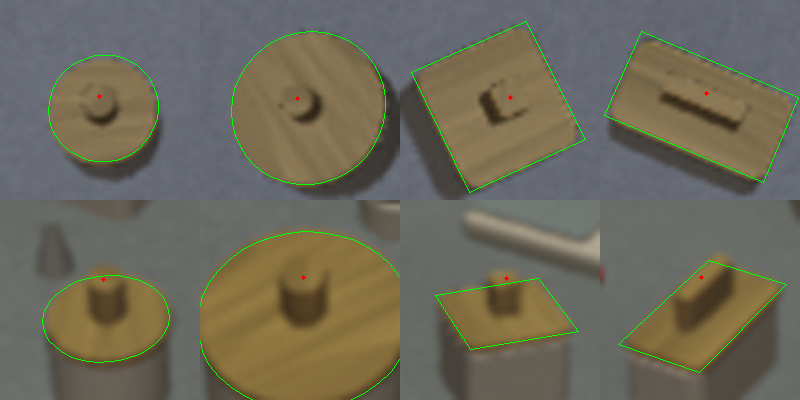

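The outlines of fully seated, centred lids, projected into both views, match all four boards and grip tops to about 1–2 mm. So the 3–4 mm reading most likely came from the colour mask catching board sides. The pots stand where they were. Handing in.

```bash
python3 go.py; python3 -c "
from rig import finish_job
print(finish_job())"
```

```text
t 28.0 p [ 0.2008 -0.4992  0.2262] yaw -30.28 gap 0.0855 F [ 0.5  0.3 -0.8] q6 0.91 tilt 0.0008
the job is handed in; nothing more can be done
None
```

All four wooden lids are on the canisters they fit, grip up and fully seated. I handed the job in at 28 s, with the gripper open and clear of everything. The hand-in reports no verdict.

- **Forces:** the readings taken after each move stayed below about 7 N. They barely changed as each lid was lowered, and I never pressed a lid down.
- **Seating:** I drew where each lid should be when fully seated and centred, in both camera views. All four boards and grip tops match by eye to about 1–2 mm. The side view shows every lid level on its rim, the canisters upright and both colour pots standing.
- **Disagreement:** the colour-mask check read the small round lid 4.1 mm and the oblong lid 3.4 mm off-centre in x. The drawn outlines don't show this. I put it down to the mask picking up the lids' side faces, and both readings are inside the 8 mm limit anyway.
- **Not measured:** I judged by eye in the final pictures that the pots and canisters had not moved.

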